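Demagnetise a batch of bearing rollers

ROBOT

A 7-joint arm with a two-finger parallel gripper is mounted at the origin on the work surface. World frame = base frame: x ahead of the robot, y to its left, z up, the work surface at z = 0. Lengths are in m, angles in rad, forces in N, time in s.
With the tool pointing down it reaches from about 0.4 to 0.9 m from the base axis. Payload 5.5 kg.
Tool frame: the origin (TCP) lies midway between the tips of the shut fingers; the grasp point (between the pads) lies 19 mm behind it; z points along the fingers, y is the direction in which the jaws open and shut (so a half turn about z gives the same grasp; the last joint's range is limited). The gripper opens to 92 mm and grips with 3 to 60 N. Pads are 19 mm wide; open, the fingers measure 130 mm over their backs; the gripper's body (75 mm by 190 mm) begins 47 mm behind the grasp point.
Start: joints at [1.606, 0.501, -0.427, 1.55, 0.221, 1.138, -0.21], TCP at [0.147, -0.633, 0.227] pointing down, gripper open.
Joint ranges: [-2.88, 2.88], [-0.31, 2.03], [-1.54, 1.56], [0.2, 2.42], [-1.41, 4.55], [0.19, 2.02], [-2.57, 2.57]. Speed limits (rad/s): [2.57, 2.57, 3.14, 3.14, 3.14, 3.14, 3.14].

INTERFACE

Orientations are given as [roll, pitch, yaw] about the fixed x, y, z axes, in that order (R = Rz(yaw) Ry(pitch) Rx(roll)).
In Python, from bench import arm, effector, solve_ik, status, capture, camera_params, ticket, cut_out, pinpoint gives the robot as it stands. The module is installed in compiled form; this text tells all that it offers. Calls block until the motion is done:
- arm.movep(position, orientation): joint-space move of the TCP to a pose.
- arm.move_straight(position, ori=None, feed=0.15): straight line of the TCP; ori=None keeps the orientation; feed is the mean speed in m/s.
- arm.goto_joints(angles): joint-space move.
- effector.grip(opening, strength=None): finger opening in m; strength is the grip in N (None keeps the last); returns when the fingers have stopped.
- arm.sleep(seconds).
- solve_ik(position, orientation): joint angles nearest the present ones, or None.
- status.observe(): the state.
- capture(name): name is "scene" or "top"; returns (picture, depth): 480x640x3 uint8, red, green, blue; 480x640 float32, m along the optical axis (not along the pixel's ray), 0 where there is no reading.
- camera_params(name): a dict with "fx", "fy", "cx", "cy" (pixels), "xyz" and "rotation" of the camera in the world. Camera axes: x right, y down, z forward; pixel columns grow to the right and rows downward; lengths in m; the calibration is good to about 2 mm. A picture is of the moment at which its call begins. camera_params takes no time and is no camera call.
A pose or a line that the arm cannot do raises arm.Unreachable and nothing moves.
- ticket.hand_in(): hands the job in, once; it reports no verdict.
Trained networks look in the newest picture that a camera, given by its name, has taken for a name from the list of things; names that differ only in an ending like _2 or _b are one class to them, and where a whole thing is asked for, a point or a joint stands for the part that bears it (a point fixed in the world has none). Each returns a list of dicts, best first, with "conf" (0 to 1); they miss things now and then, are a little off and sometimes report something else, mostly with a low value. They report only what shows in the picture. A call takes as long as a camera call. They do not tell look-alikes from the thing itself.
- cut_out(camera, label): "mask" (480x640 bool, what is visible of it) and "at" ([column, row] as shares, 0 to 1, of the picture: columns of its width, rows of its height, amid what is visible of it).
- pinpoint(camera, label): "at" ([column, row] as shares, 0 to 1, of the picture: columns of its width, rows of its height: a listed point, or the origin of a listed thing).
The state is a dict: "t": time; "qpos": joint angles; "dq": joint speeds; "joint_torque": joint torques, N m; "position": TCP position; "tool_rot": TCP orientation; "wrist_force": force on the tool from outside, world axes, zero at the start; "torque": the same for the moment, N m; "width": finger opening in m.
Only numpy, scipy, OpenCV 4.12 (cv2) and the standard library are available. Lean on these libraries where they do the work, as an engineer would, in place of code of your own. Each camera call takes 0.05 s, during which the arm holds its last target.

TASK

Demagnetise the steel rollers standing on the bench: first bring the regulator lever back to its idle stop, then drop every roller upright and fully home into a pocket of the nest, one to a pocket. With all of them in, set the lever to the brass tab (50 degrees from idle) and let it stand there, press the treadle right down to its stop and hold it there a moment, let it come up, and finish with the lever back at idle and the rollers still in their pockets. Leave the oil bottle, carton and spanner where they are.

Things in the scene. Friction and masses are not known exactly. Their poses are not given: they have to be found in the camera images.
- nest: aluminium block with six round blind pockets in one row, 70 x 296 x 28 mm (x, y, z), fixed; blue end plates stand 2 mm proud of its top and reach 154 mm either way along y. Origin at the centre of its underside, z up, its y runs along the row of pockets (pitch 46 mm). Pockets are 34 mm across, slightly chamfered at the mouth, and 14 mm deep (pocket floor 14 mm above the bench)
- pocket1 (a point): centre of the mouth of pocket 1 of the nest, level with the block's top (z = 28 mm)
- pocket2 (a point): centre of the mouth of pocket 2 of the nest, level with the block's top (z = 28 mm)
- pocket3 (a point): centre of the mouth of pocket 3 of the nest, level with the block's top (z = 28 mm)
- pocket4 (a point): centre of the mouth of pocket 4 of the nest, level with the block's top (z = 28 mm)
- pocket5 (a point): centre of the mouth of pocket 5 of the nest, level with the block's top (z = 28 mm)
- pocket6 (a point): centre of the mouth of pocket 6 of the nest, level with the block's top (z = 28 mm)
- roller1: solid steel bearing roller, 28 mm across and 26 mm tall, 125 g, standing on its flat end on the bench at the start; origin at the centre of its underside, z up along its axis. A seated roller stands 12 mm proud of the nest. None if absent in this run
- roller2: solid steel bearing roller, 28 mm across and 26 mm tall, 125 g, standing on its flat end on the bench at the start; origin at the centre of its underside, z up along its axis. A seated roller stands 12 mm proud of the nest. None if absent in this run
- roller3: solid steel bearing roller, 28 mm across and 26 mm tall, 125 g, standing on its flat end on the bench at the start; origin at the centre of its underside, z up along its axis. A seated roller stands 12 mm proud of the nest. None if absent in this run
- roller4: solid steel bearing roller, 28 mm across and 26 mm tall, 125 g, standing on its flat end on the bench at the start; origin at the centre of its underside, z up along its axis. A seated roller stands 12 mm proud of the nest. None if absent in this run
- roller5: solid steel bearing roller, 28 mm across and 26 mm tall, 125 g, standing on its flat end on the bench at the start; origin at the centre of its underside, z up along its axis. A seated roller stands 12 mm proud of the nest. None if absent in this run
- roller6: solid steel bearing roller, 28 mm across and 26 mm tall, 125 g, standing on its flat end on the bench at the start; origin at the centre of its underside, z up along its axis. A seated roller stands 12 mm proud of the nest. None if absent in this run
- regulator: grey field-regulator box, 130 x 76 mm and 50 mm high, fixed; origin at the centre of its underside, x is the direction in which the lever swings away from idle. A dark disc (quadrant, 55 mm radius, 6 mm thick, at y +18 to +24 mm) stands on it beside the lever; its brass tab marks the working setting, a black rubber block the idle end. The disc's top is 115 mm above the bench
- lever_hinge (a point): hinge axis of the regulator lever, 60 mm above the bench; the lever turns about the regulator's y
- lever_knob (a point): centre of the black ball (28 mm diameter) on the end of the lever, 120 mm from the hinge; the shaft is 10 mm thick
- lever (a joint): angle of the regulator lever, rad: 0 = idle, against its end stop (lever leans 45 degrees to the regulator's -x); grows as it swings up and over to +x; 0.873 (50 degrees, 5 degrees past upright) = level with the brass tab; 1.3 = far end. Friction holds it where it is left (about 2 N at the ball moves it)
- treadle_base: dark steel base plate of the pulse treadle, 140 x 105 mm, 12 mm thick, fixed; origin at the centre of its underside; the treadle's hinge lies at its +x edge, the free end towards -x
- treadle_hinge (a point): hinge axis of the treadle, 36 mm above the bench, parallel to the base's y
- treadle_pad (a point): point to press: on the rubber-faced top of the treadle plate (86 mm wide, 118 mm long), 95 mm from the hinge towards the free end; about 65 mm above the bench when up and 41 mm when fully down
- treadle (a joint): angle of the treadle, rad: 0 = up (plate slopes up 0.26 rad towards its free end), 0.26 = fully down on its stop (plate level); a spring lifts it; about 10 N at the pad holds it down
- oil_can: bystander: grey plastic oil bottle, 52 mm across, 130 mm tall; origin at the centre of its underside
- carton: bystander: small cardboard carton 70 x 100 x 45 mm; origin at the centre of its underside
- spanner: bystander: steel spanner 160 mm long lying flat; origin at its middle
Mind the look-alikes: they are no part of the job. Leave any blue or orange look-alike of the treadle_base alone. Leave any red look-alike of the regulator alone.

How it is judged:
On the way, in this order (a step that is already met when the one before it is completed fails the run):
1. the lever is at idle (within 0.1 rad of its stop) (value of joint lever below 0.1 rad), for 0.2 s.
2. with the lever at idle, every roller present stands fully home in a pocket (value of joint lever below 0.1 rad and z of roller1 in the frame of nest between 0.008 and 0.0175 m and angle between each of roller1, roller2, roller3, roller4, roller5, roller6's own z axis and vertical below 0.14 rad and (horizontal distance between roller1 and pocket1 below 0.005 m or horizontal distance between roller1 and pocket2 below 0.005 m or horizontal distance between roller1 and pocket3 below 0.005 m or horizontal distance between roller1 and pocket4 below 0.005 m or horizontal distance between roller1 and pocket5 below 0.005 m or horizontal distance between roller1 and pocket6 below 0.005 m) and z of roller2 in the frame of nest between 0.008 and 0.0175 m and (horizontal distance between roller2 and pocket1 below 0.005 m or horizontal distance between roller2 and pocket2 below 0.005 m or horizontal distance between roller2 and pocket3 below 0.005 m or horizontal distance between roller2 and pocket4 below 0.005 m or horizontal distance between roller2 and pocket5 below 0.005 m or horizontal distance between roller2 and pocket6 below 0.005 m) and z of roller3 in the frame of nest between 0.008 and 0.0175 m and (horizontal distance between roller3 and pocket1 below 0.005 m or horizontal distance between roller3 and pocket2 below 0.005 m or horizontal distance between roller3 and pocket3 below 0.005 m or horizontal distance between roller3 and pocket4 below 0.005 m or horizontal distance between roller3 and pocket5 below 0.005 m or horizontal distance between roller3 and pocket6 below 0.005 m) and z of roller4 in the frame of nest between 0.008 and 0.0175 m and (horizontal distance between roller4 and pocket1 below 0.005 m or horizontal distance between roller4 and pocket2 below 0.005 m or horizontal distance between roller4 and pocket3 below 0.005 m or horizontal distance between roller4 and pocket4 below 0.005 m or horizontal distance between roller4 and pocket5 below 0.005 m or horizontal distance between roller4 and pocket6 below 0.005 m) and z of roller5 in the frame of nest between 0.008 and 0.0175 m and (horizontal distance between roller5 and pocket1 below 0.005 m or horizontal distance between roller5 and pocket2 below 0.005 m or horizontal distance between roller5 and pocket3 below 0.005 m or horizontal distance between roller5 and pocket4 below 0.005 m or horizontal distance between roller5 and pocket5 below 0.005 m or horizontal distance between roller5 and pocket6 below 0.005 m) and z of roller6 in the frame of nest between 0.008 and 0.0175 m and (horizontal distance between roller6 and pocket1 below 0.005 m or horizontal distance between roller6 and pocket2 below 0.005 m or horizontal distance between roller6 and pocket3 below 0.005 m or horizontal distance between roller6 and pocket4 below 0.005 m or horizontal distance between roller6 and pocket5 below 0.005 m or horizontal distance between roller6 and pocket6 below 0.005 m)), for 0.2 s.
3. the lever stands at the brass tab (0.873 rad, within 0.11 rad), treadle up (value of joint lever between 0.763 and 0.983 rad and velocity of joint lever between -0.08 and 0.08 rad/s and value of joint treadle below 0.06 rad), for 0.3 s.
4. with the lever at the tab and all rollers home, the treadle is down on its stop (value of joint treadle above 0.235 rad and value of joint lever between 0.763 and 0.983 rad and z of roller1 in the frame of nest between 0.008 and 0.0175 m and angle between each of roller1, roller2, roller3, roller4, roller5, roller6's own z axis and vertical below 0.14 rad and (horizontal distance between roller1 and pocket1 below 0.005 m or horizontal distance between roller1 and pocket2 below 0.005 m or horizontal distance between roller1 and pocket3 below 0.005 m or horizontal distance between roller1 and pocket4 below 0.005 m or horizontal distance between roller1 and pocket5 below 0.005 m or horizontal distance between roller1 and pocket6 below 0.005 m) and z of roller2 in the frame of nest between 0.008 and 0.0175 m and (horizontal distance between roller2 and pocket1 below 0.005 m or horizontal distance between roller2 and pocket2 below 0.005 m or horizontal distance between roller2 and pocket3 below 0.005 m or horizontal distance between roller2 and pocket4 below 0.005 m or horizontal distance between roller2 and pocket5 below 0.005 m or horizontal distance between roller2 and pocket6 below 0.005 m) and z of roller3 in the frame of nest between 0.008 and 0.0175 m and (horizontal distance between roller3 and pocket1 below 0.005 m or horizontal distance between roller3 and pocket2 below 0.005 m or horizontal distance between roller3 and pocket3 below 0.005 m or horizontal distance between roller3 and pocket4 below 0.005 m or horizontal distance between roller3 and pocket5 below 0.005 m or horizontal distance between roller3 and pocket6 below 0.005 m) and z of roller4 in the frame of nest between 0.008 and 0.0175 m and (horizontal distance between roller4 and pocket1 below 0.005 m or horizontal distance between roller4 and pocket2 below 0.005 m or horizontal distance between roller4 and pocket3 below 0.005 m or horizontal distance between roller4 and pocket4 below 0.005 m or horizontal distance between roller4 and pocket5 below 0.005 m or horizontal distance between roller4 and pocket6 below 0.005 m) and z of roller5 in the frame of nest between 0.008 and 0.0175 m and (horizontal distance between roller5 and pocket1 below 0.005 m or horizontal distance between roller5 and pocket2 below 0.005 m or horizontal distance between roller5 and pocket3 below 0.005 m or horizontal distance between roller5 and pocket4 below 0.005 m or horizontal distance between roller5 and pocket5 below 0.005 m or horizontal distance between roller5 and pocket6 below 0.005 m) and z of roller6 in the frame of nest between 0.008 and 0.0175 m and (horizontal distance between roller6 and pocket1 below 0.005 m or horizontal distance between roller6 and pocket2 below 0.005 m or horizontal distance between roller6 and pocket3 below 0.005 m or horizontal distance between roller6 and pocket4 below 0.005 m or horizontal distance between roller6 and pocket5 below 0.005 m or horizontal distance between roller6 and pocket6 below 0.005 m)), for 0.2 s.
At the end, for the whole second after the job is handed in: every roller present stands upright in a pocket (axis within 5 mm of the pocket's centre, underside no more than 3.5 mm above the pocket floor, tilt under 0.14 rad) and at rest; lever at idle (under 0.1 rad); treadle up (under 0.06 rad) (all of step 2 and value of joint treadle below 0.06 rad and linear speed of each of roller1, roller2, roller3, roller4, roller5, roller6 below 0.02 m/s); the robot touches nothing.
It fails at once if the oil bottle is moved more than 30 mm (distance of oil_can from where it was at the start of the episode above 0.03 m).
It fails at once if the small carton is moved more than 30 mm (distance of carton from where it was at the start of the episode above 0.03 m).
It fails at once if the spanner is moved more than 30 mm (distance of spanner from where it was at the start of the episode above 0.03 m).
Of roller1, roller2, roller3, roller4, roller5, roller6 only 4 to 6 are there at a start; the rules pass over those that are not, and their reading is None.
At some moment in a run one of roller1, roller2, roller3, roller4, roller5, roller6 may be knocked a few centimetres aside while the robot is not near it.
It also fails if it takes over 200 s, if anything falls off the work surface, if the arm or the gripper's body presses on something with over 40 N, if the wrist force passes 120 N, or if a joint passes its speed limit or range.

## Working session

There is one attempt and no reset: what is moved stays moved. The work goes in short steps, each a Python script; the robot and the scene stay as the last script left them, time stands still between calls to the robot, and variables do not carry over. Pictures are saved under pics/ and viewed, and the job is handed in when it is done.

```bash
mkdir -p pics; ls; python3 - <<'E'
from bench import *
import cv2
for n in ("scene","top"):
    p,d=capture(n); cv2.imwrite(f"pics/{n}0.png",p[:,:,::-1]); print(n,camera_params(n))
print(status.observe())
E
```

```text
pics
scene {'fx': 561.2706761210849, 'fy': 561.2706761210849, 'cx': 320.22049224678915, 'cy': 234.5738111705216, 'xyz': array([1.34163402, 0.07274626, 1.18341171]), 'rotation': array([-2.53452996e+00, -2.35425082e-03,  1.69055951e+00])}
top {'fx': 500.8220147714769, 'fy': 500.8220147714769, 'cx': 316.03900473322204, 'cy': 243.52891491965815, 'xyz': array([ 0.51944503, -0.03614833,  1.20367597]), 'rotation': array([-3.07692005e+00,  2.01912248e-03, -1.59376667e+00])}
{'t': 0.1, 'qpos': array([ 1.60618332,  0.50174242, -0.42676752,  1.55134842,  0.22081147,
        1.13827242, -0.21028368]), 'dq': array([ 0.00022272, -0.00191469, -0.00031043, -0.00289265,  0.00110959,
       -0.00022419, -0.0009087 ]), 'joint_torque': array([-1.15390526e-02, -5.67866457e+01, -5.83850116e+00, -2.79912865e+01,
       -6.88541355e-02,  2.39748659e-02,  6.66603455e-05]), 'position': array([ 0.14659619, -0.63261385,  0.22578461]), 'tool_rot': array([-3.13987235e+00, -3.48268914e-05,  2.27847959e-01]), 'wrist_force': array([ 0.36273691, -0.40333377, -0.04535918]), 'torque': array([ 0.00232064, -0.01124024,  0.01503575]), 'width': 0.09175708788750674}
```

View pics/scene0.png

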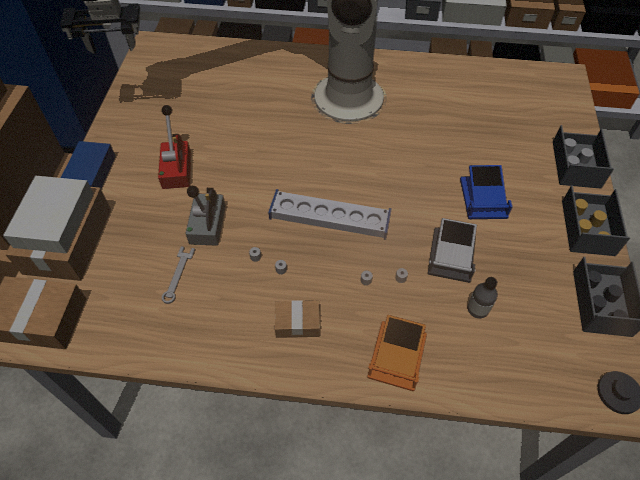

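View pics/top0.png

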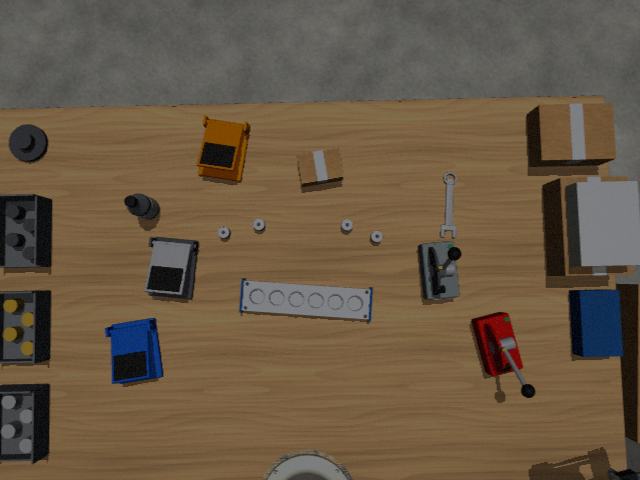

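The images show four rollers, at top pixels (224,232), (259,225), (347,225) and (376,237). The nest is at (306,300), the grey regulator at (438,270) and the grey treadle at (172,268). The red regulator and the blue and orange treadles are look-alikes. Next I'll measure positions.

```bash
cat > h.py <<'E'
from bench import *
import numpy as np, cv2
from scipy.spatial.transform import Rotation as R
def cam(n):
    c=camera_params(n); return c,R.from_euler('xyz',c['rotation']).as_matrix()
def ray(n,u,v):
    c,M=cam(n); return c['xyz'],M@np.array([(u-c['cx'])/c['fx'],(v-c['cy'])/c['fy'],1.])
def at_z(n,u,v,z):
    o,d=ray(n,u,v); return o+d*(z-o[2])/d[2]
def cloud(n,dep):
    c,M=cam(n); v,u=np.mgrid[0:480,0:640]
    P=np.stack([(u-c['cx'])/c['fx']*dep,(v-c['cy'])/c['fy']*dep,dep],-1)
    return P@M.T+c['xyz']
def px(det): return det['at'][0]*640,det['at'][1]*480
def save(name,p,crop=None,s=1):
    if crop: u0,v0,u1,v1=crop; p=p[v0:v1,u0:u1]
    cv2.imwrite('pics/'+name,cv2.resize(p[:,:,::-1],None,fx=s,fy=s,interpolation=cv2.INTER_CUBIC))
def proj(n,P):
    c,M=cam(n); q=(np.asarray(P)-c['xyz'])@M; return c['fx']*q[...,0]/q[...,2]+c['cx'],c['fy']*q[...,1]/q[...,2]+c['cy']
E
python3 - <<'E'
from h import *
np.set_printoptions(precision=4,suppress=True)
Z={'roller1':.0,'pocket1':.028,'pocket2':.028,'pocket3':.028,'pocket4':.028,'pocket5':.028,'pocket6':.028,'nest':0,'lever_hinge':.06,'lever_knob':.14,'regulator':0,'treadle_base':0,'treadle_pad':.065,'treadle_hinge':.036,'oil_can':0,'carton':0,'spanner':0}
for n in('top','scene'):
    p,d=capture(n); C=cloud(n,d)
    print(n,'bench z',np.median(C[...,2][150:330,100:600]))
    for k,z in Z.items():
        for r in pinpoint(n,k):
            u,v=px(r)
            if r['conf']>.2: print(n,k,round(r['conf'],2),(round(u,1),round(v,1)),at_z(n,u,v,z)[:2], C[min(int(v),479),min(int(u),639)])
E
```

```text
top bench z 0.0014097337691817424
top roller1 0.53 (375.1, 238.6) [ 0.606  -0.1781] [ 0.6055 -0.1746  0.0278]
top roller1 0.46 (347.5, 229.3) [ 0.6301 -0.1122] [ 0.6283 -0.1093  0.027 ]
top roller1 0.46 (226.1, 232.4) [0.6293 0.1808] [0.6279 0.1763 0.0265]
top roller1 0.45 (261.6, 225.1) [0.645  0.0948] [0.6426 0.0935 0.0257]
top pocket1 0.96 (335.8, 301.4) [ 0.4592 -0.0786] [ 0.4595 -0.0772  0.0145]
top pocket1 0.96 (295.4, 296.7) [0.4723 0.0155] [0.4733 0.0171 0.0126]
top pocket1 0.92 (354.5, 300.7) [ 0.4598 -0.1222] [ 0.4609 -0.1219  0.0173]
top pocket1 0.79 (253.5, 298.1) [0.4713 0.1135] [0.471  0.1164 0.0145]
top pocket1 0.67 (313.4, 300.4) [ 0.4627 -0.0263] [ 0.4629 -0.0252  0.0111]
top pocket1 0.57 (277.2, 300.0) [0.4656 0.0582] [0.4651 0.0595 0.0176]
top pocket2 0.96 (335.8, 301.4) [ 0.4592 -0.0786] [ 0.4595 -0.0772  0.0145]
top pocket2 0.96 (295.4, 296.7) [0.4723 0.0155] [0.4733 0.0171 0.0126]
top pocket2 0.92 (354.5, 300.7) [ 0.4598 -0.1222] [ 0.4609 -0.1219  0.0173]
top pocket2 0.79 (253.5, 298.1) [0.4713 0.1135] [0.471  0.1164 0.0145]
top pocket2 0.67 (313.4, 300.4) [ 0.4
[... 7460 characters left out ...]
3858 0.0675]
scene treadle_pad 0.57 (455.6, 227.3) [0.5083 0.3092] [0.5096 0.3072 0.0676]
scene treadle_hinge 0.74 (395.1, 372.2) [0.8847 0.1809] [0.8875 0.18   0.044 ]
scene treadle_hinge 0.55 (454.0, 267.2) [0.6058 0.3095] [0.6104 0.3078 0.0442]
scene treadle_hinge 0.44 (455.0, 230.4) [0.4966 0.3136] [0.5173 0.3051 0.0653]
scene oil_can 0.63 (474.3, 305.8) [0.6845 0.3629] [0.7105 0.3499 0.0505]
scene oil_can 0.36 (459.0, 229.8) [0.467  0.3315] [0.5149 0.3167 0.0682]
scene carton 0.94 (295.5, 324.2) [ 0.7825 -0.0493] [ 0.8036 -0.0458  0.0454]
scene spanner 0.79 (180.0, 275.8) [ 0.6884 -0.3479] [ 0.6906 -0.3481  0.0076]
scene spanner 0.59 (456.9, 229.5) [0.4666 0.3261] [0.5157 0.3094 0.0681]
```

```bash
python3 - <<'E'
from h import *
p,d=capture('top'); save('t1.png',p,(400,220,560,420),4) ; save('t2.png',p,(130,180,400,340),2.9)
p,d=capture('scene'); save('s1.png',p,(140,90,400,290),3)
E
```

```text
(no output)
```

View pics/t1.png

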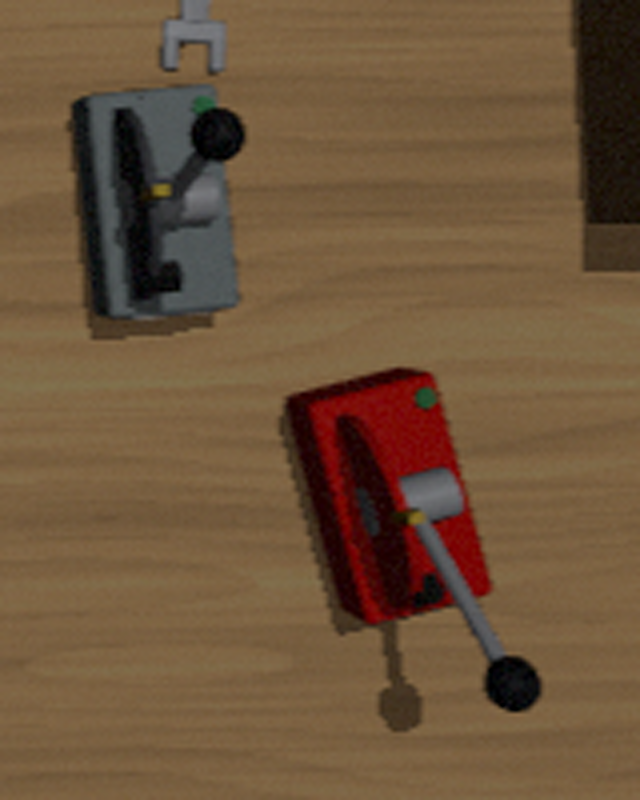

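View pics/t2.png

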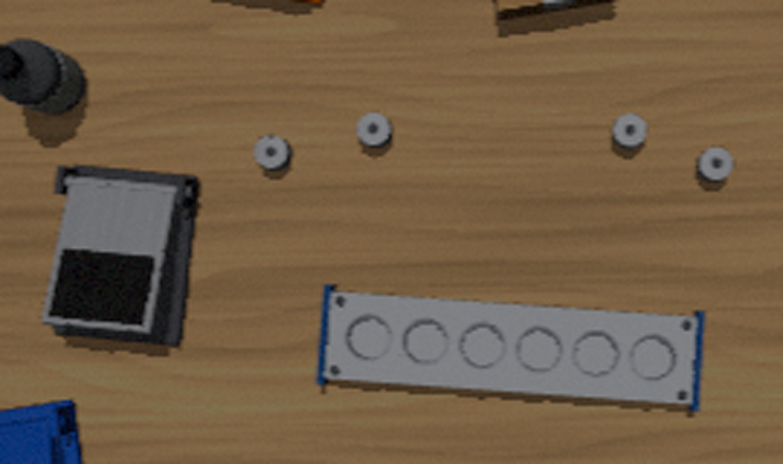

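View pics/s1.png

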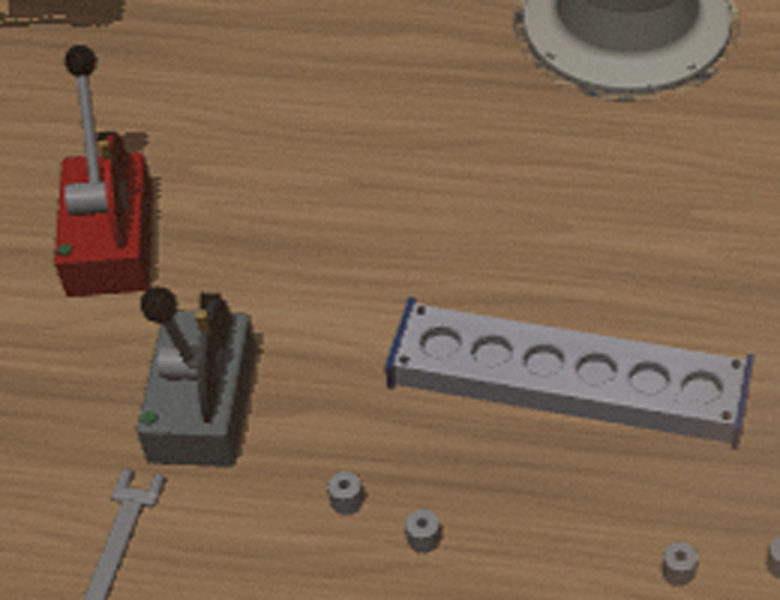

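The lever is up past the brass tab on the +x side, and the idle rubber block is at crop pixel (165,275), which is towards the robot. Now a precise fit of the nest, rollers, regulator and treadle from the depth images.

```bash
cat >> h.py <<'E'
np.set_printoptions(precision=4,suppress=True)
def region(C,c,r,z0,z1):
    m=(np.hypot(C[...,0]-c[0],C[...,1]-c[1])<r)&(C[...,2]>z0)&(C[...,2]<z1); return C[m]
def rect(P):
    (c,s,a)=cv2.minAreaRect((P[:,:2]*1000).astype(np.float32)); return np.array(c)/1000,s,a
def circ(P):
    q=(P[:,:2]*1000).astype(np.float32); c,r=cv2.minEnclosingCircle(q); return np.array(c)/1000,r,P[:,:2].mean(0),len(P),np.median(P[:,2])
def rollers(n,d,guess,z=.026):
    C=cloud(n,d); out=[]
    for g in guess:
        P=region(C,g,.03,z-.007,z+.008); out.append(circ(P) if len(P)>5 else None)
    return out
E
python3 - <<'E'
from h import *
G=[(.629,.178),(.643,.094),(.63,-.11),(.606,-.175)]
for n in('top','scene'):
    p,d=capture(n); C=cloud(n,d)
    for g in G:
        P=region(C,g,.03,.019,.034); print(n,'roller',circ(P), 'benchz',np.median(region(C,g,.06,-.01,.01)[:,2]))
    P=region(C,(.465,-.008),.17,.022,.036); print('nest',rect(P),P[:,2].mean())
    P=region(C,(.525,-.315),.085,.044,.057); print('reg',rect(P),len(P))
    P=region(C,(.56,-.32),.09,.15,.3); print('knob',len(P),P.mean(0),P.min(0),P.max(0))
    P=region(C,(.55,.305),.09,.032,.08); print('treadle',rect(P),P.max(0),P.min(0))
    # pocket floors
    M=(C[...,2]>.005)&(C[...,2]<.0225)&(abs(C[...,0]-.465)<.025)&(abs(C[...,1]+.008)<.14)
    nn,l,st,ce=cv2.connectedComponentsWithStats(M.astype(np.uint8))
    for i in range(1,nn):
        if st[i,4]>40: print('pocket',C[l==i].mean(0),st[i,4])
E
```

```text
top roller (array([0.6282, 0.182 ]), 13.633613586425781, array([0.6281, 0.1819]), 109, np.float64(0.026686845477471133)) benchz 0.00029790939538554273
top roller (array([0.6451, 0.0988]), 13.844050407409668, array([0.6448, 0.0984]), 109, np.float64(0.026506234058716327)) benchz 0.0003065187763178212
top roller (array([ 0.6393, -0.1104]), 13.967684745788574, array([ 0.6391, -0.11  ]), 109, np.float64(0.025726299112690754)) benchz 0.0004610268761280345
top roller (array([ 0.6101, -0.1791]), 13.62346363067627, array([ 0.61 , -0.179]), 108, np.float64(0.026633962361113928)) benchz 0.00048655859714974437
nest (array([ 0.4654, -0.0094]), (308.95379638671875, 79.69805908203125), 84.77191162109375) 0.028671769957933992
reg (array([ 0.527 , -0.3209]), (130.48779296875, 77.29198455810547), 3.785546064376831) 1153
knob 152 [ 0.5591 -0.3165  0.185 ] [ 0.5456 -0.3309  0.1511] [ 0.5723 -0.3049  0.193 ]
treadle (array([0.5507, 0.3044]), (105.5357666015625, 125.04902648925781), 83.30207061767578) [0.6184 0.3538 0.0756] [0.4856 0.2455 0.0331]
pocket [0.4753 0.1061 0.0145] 159
pocket [0.4712 0.0606 0.
[... 704 characters left out ...]
float64(0.026274899846348676)) benchz 0.0012239940636240565
nest (array([ 0.4681, -0.0056]), (309.1648864746094, 82.49185943603516), 84.90473937988281) 0.02895592576913097
reg (array([ 0.5301, -0.316 ]), (135.99432373046875, 77.2066650390625), 2.7099215984344482) 792
knob 119 [ 0.5667 -0.3124  0.1822] [ 0.5528 -0.3278  0.15  ] [ 0.5762 -0.3003  0.1949]
treadle (array([0.5537, 0.3098]), (105.8822021484375, 128.3904266357422), 82.06914520263672) [0.6244 0.3585 0.0781] [0.486  0.2494 0.0321]
pocket [ 0.4511 -0.1209  0.0159] 82
pocket [ 0.4538 -0.0745  0.0165] 94
pocket [ 0.4581 -0.0284  0.0161] 92
pocket [0.4627 0.0179 0.0162] 92
pocket [0.4668 0.0637 0.0168] 95
pocket [0.4708 0.1102 0.0165] 97
```

The nest is at (0.4654,-0.0094) with yaw about -0.09. The regulator is at (0.527,-0.321) with yaw about 0.066, and the lever is near 1.07 rad. The two cameras disagree by about 4 mm, so I'll calibrate that against the gripper later. First I'll push the lever to idle with the fingers shut.

```bash
cat >> h.py <<'E'
YR=0.066; UR=np.array([np.cos(YR),np.sin(YR),0]); REG=np.array([.528,-.319,0])
def regpt(x,y,z): return REG+x*UR+y*np.array([-np.sin(YR),np.cos(YR),0])+np.array([0,0,z])
def F(): return np.array(status.observe()['wrist_force'])
def knob(n='top'):
    p,d=capture(n); C=cloud(n,d); P=region(C,REG[:2],.13,.125,.22); 
    return p,P
E
python3 - <<'E'
from h import *
O=[np.pi,0,YR]
effector.grip(0.0,20)
arm.movep(regpt(.095,0,.23),O)
arm.move_straight(regpt(.095,0,.13),feed=.15)
print(F()); f0=F()
arm.move_straight(regpt(.02,0,.13),feed=.1); print(F()-f0)
x=.02
while x>-.052:
    x-=.006; arm.move_straight(regpt(x,0,.13),feed=.06); f=F()-f0; print(round(x,3),f)
    if f@UR>9: break
p,P=knob(); save('t3.png',p,(380,200,560,400),3); 
p,P=knob('scene'); save('s3.png',p,(120,90,320,290),3)
print(status.observe()['t'])
E
```

```text
[0.1233 0.4091 0.5795]
[-0.5823  1.0899 -0.7605]
0.014 [ 0.1205 -0.0563 -0.3608]
0.008 [-0.0816  0.009  -0.9535]
0.002 [-0.1222  0.5113 -0.2726]
-0.004 [ 0.5098 -0.9453 -0.7328]
-0.01 [ 1.8056 -1.3381 -1.272 ]
-0.016 [ 1.7192 -1.2784 -0.9102]
-0.022 [ 1.2957 -0.9383 -0.844 ]
-0.028 [ 1.053  -0.7604 -1.383 ]
-0.034 [ 1.5246 -0.2895  0.3293]
-0.04 [ 1.0829 -0.0925 -0.6462]
-0.046 [-0.017   0.6964 -0.1001]
-0.052 [ 0.2316 -0.8069 -0.6038]
-0.058 [6.7747 0.255  0.7433]
10.675
```

View pics/s3.png

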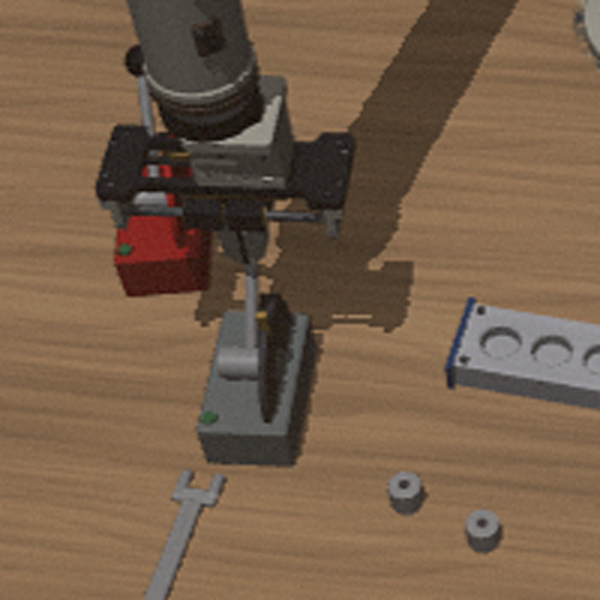

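View pics/t3.png

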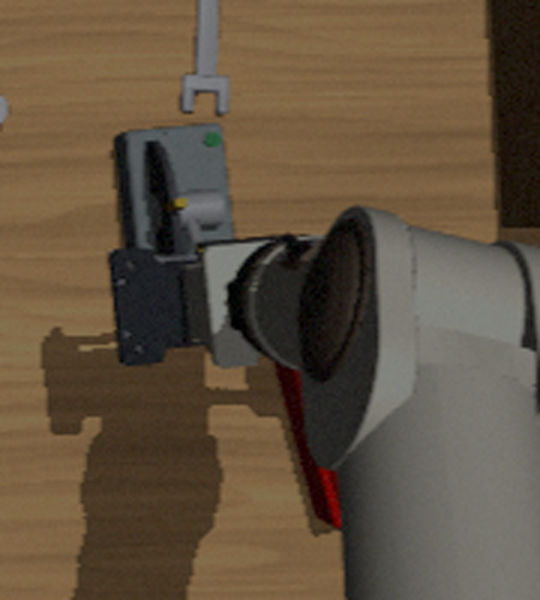

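Force rose to 6.8 N at the expected stop position. I'll back off, verify the lever angle, and re-measure the rollers with the arm clear.

```bash
cat >> h.py <<'E'
def lever_angle(n='top'):
    p,d=capture(n); C=cloud(n,d)
    L=(C-REG); lx=L@UR; ly=L@np.array([-np.sin(YR),np.cos(YR),0])
    m=(abs(ly)<.014)&(abs(lx)<.13)&(C[...,2]>.075)&(C[...,2]<.2)&(np.hypot(lx,C[...,2]-.06)<.14)&(np.hypot(lx,C[...,2]-.06)>.09)
    a=np.arctan2(lx[m],C[...,2][m]-.06)+np.pi/4
    return p,d,np.median(a),m.sum()
E
python3 - <<'E'
from h import *
arm.move_straight(regpt(-.03,0,.13),feed=.15)
arm.move_straight(regpt(-.03,0,.24),feed=.25)
arm.movep([.52,.0,.3],[np.pi,0,0])
p,d,a,k=lever_angle('scene'); print('lever',a,k)
save('s4.png',p,(120,90,320,290),3)
p,d,a,k=lever_angle('top'); print('lever',a,k); save('t4.png',p)
print(status.observe()['t'])
E
```

```text
lever 0.08901338594346841 125
lever 0.054889872203510326 174
12.9417
```

View pics/t4.png

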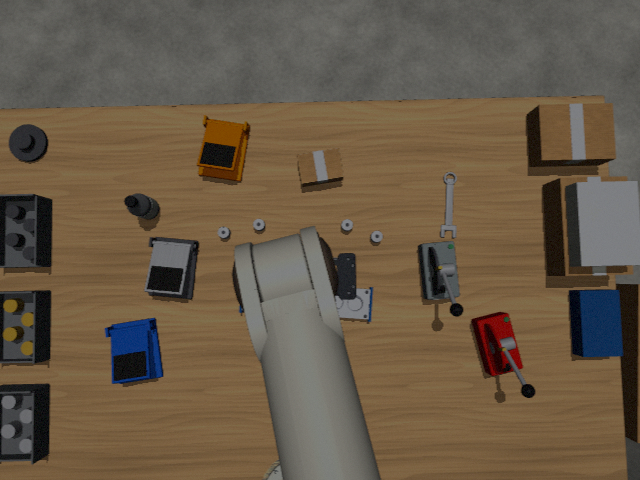

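View pics/s4.png

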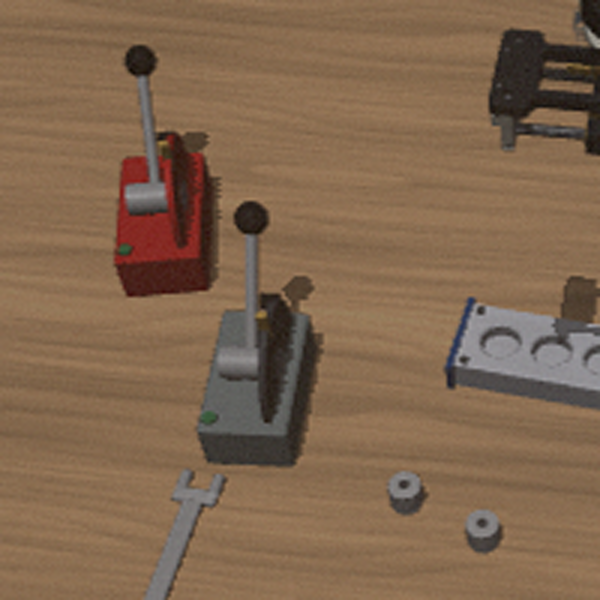

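The lever is at its idle stop: the knob at s4 crop (252,218) leans fully back and the angle reads about 0.05. Next I'll grip one roller on both axes to calibrate arm against camera.

```bash
python3 - <<'E'
from h import *
G=[(.6282,.182),(.6451,.0988),(.6393,-.1104),(.6101,-.1791)]
p,d=capture('top')
for r in rollers('top',d,G): print(r[0] if r else None)
c=np.array([.6403,-.1090])
print([solve_ik([c[0],c[1],.1],[np.pi,0,y]) for y in (np.pi/2-.09,-np.pi/2-.09,0)])
effector.grip(.06,15)
arm.movep([c[0],c[1],.10],[np.pi,0,0])
arm.move_straight([c[0],c[1],.010],feed=.12)
effector.grip(.02,15); print('w',status.observe()['width'])
effector.grip(.06,15)
y=np.pi/2-.09 if solve_ik([c[0],c[1],.1],[np.pi,0,np.pi/2-.09]) is not None else -np.pi/2-.09
arm.move_straight([c[0],c[1],.045],feed=.15)
arm.movep([c[0],c[1],.045],[np.pi,0,y])
arm.move_straight([c[0],c[1],.010],feed=.12)
effector.grip(.02,15); print('w',status.observe()['width'],y)
print(status.observe()['position'])
effector.grip(.06,15)
arm.move_straight([c[0],c[1],.10],feed=.15)
arm.movep([.5,.0,.25],[np.pi,0,y])
for n in('top','scene'):
    p,d=capture(n); r=rollers(n,d,[c]); print(n,r[0])
print(status.observe()['t'])
E
```

```text
[0.6275 0.1827]
[0.6446 0.0986]
[ 0.6393 -0.1103]
[ 0.6104 -0.1794]
[array([ 0.7324,  0.7974, -0.9048,  1.6372,  0.7002,  1.0616, -0.474 ]), array([-0.475 ,  0.7956,  0.9041,  1.6822, -0.715 ,  1.0277, -2.5579]), array([ 0.6009,  0.7078, -0.6827,  1.6417,  0.5165,  0.98  , -1.8297])]
w 0.027228117602362857
w 0.027545625340881293 1.4807963267948965
[ 0.6406 -0.1091  0.0104]
top (array([ 0.639, -0.111]), 13.843819618225098, array([ 0.6382, -0.1108]), 109, np.float64(0.025798277891864174))
scene (array([ 0.6421, -0.107 ]), 14.821734428405762, array([ 0.643 , -0.1062]), 104, np.float64(0.026289725513851225))
22.4333
```

The bias from top camera to arm is (+1.6, +1.9) mm, which is exactly midway between the two cameras. Now pick and place, starting with one roller.

```bash
cat >> h.py <<'E'
B=np.array([.0016,.0019]); NC=np.array([.4668,-.0074]); NY=-.087
def pocket(s): return NC+s*np.array([-np.sin(NY),np.cos(NY)])
YG=np.pi/2+NY; OG=[np.pi,0,YG]
def find(g,r=.03):
    p,d=capture('top'); C=cloud('top',d); P=region(C,g,r,.019,.034)
    if len(P)<60: return None
    return circ(P)
def place(g,s):
    q=find(g); print('seen',q)
    if q is None or abs(q[1]-13.8)>1 : print('ABORT'); return False
    c=q[0]+B
    arm.movep([*c,.09],OG); arm.move_straight([*c,.012],feed=.12)
    effector.grip(.02,20); w=status.observe()['width']; print('w',w)
    arm.move_straight([*c,.11],feed=.2)
    if not .024<status.observe()['width']<.031: print('LOST'); return False
    t=pocket(s)
    arm.movep([*t,.11],OG); arm.move_straight([*t,.046],feed=.15); arm.sleep(.15); f0=F()[2]
    ok=False
    for dx,dy in [(0,0),(.0015,0),(-.0015,0),(0,.0015),(0,-.0015),(.002,.002),(-.002,.002),(.002,-.002),(-.002,-.002)]:
        u=t+[dx,dy]
        if (dx,dy)!=(0,0): arm.move_straight([*u,.0415],feed=.05)
        arm.move_straight([*u,.0365],feed=.04); f=F()[2]-f0; print('f',dx,dy,f, status.observe()['position'][2])
        if abs(f)<4: ok=True; break
    if not ok: print('NOFIT'); return False
    arm.move_straight([*u,.032],feed=.04); print('f end',F()-[0,0,f0],status.observe()['position'])
    effector.grip(.05,20); arm.sleep(.2)
    arm.move_straight([*u,.10],feed=.2)
    print('t',status.observe()['t']); return True
E
python3 - <<'E'
from h import *
place((.6101,-.1791),-.115)
arm.movep([.5,.1,.25],OG)
p,d=capture('top'); save('t5.png',p,(180,190,420,350),3.2); C=cloud('top',d); t=pocket(-.115)-B
print(circ(region(C,t,.03,.033,.048)),t, np.median(region(C,t,.1,.024,.031)[:,2]))
E
```

```text
seen (array([ 0.6104, -0.1793]), 13.67961597442627, array([ 0.6102, -0.179 ]), 107, np.float64(0.026532094623892943))
w 0.027675423971429258
f 0 0 0.19423965011685085 0.036297647871494074
f end [ 0.5864  0.0686 -0.0935] [ 0.4566 -0.1219  0.0318]
t 28.9583
(array([ 0.4545, -0.1243]), 28.75031089782715, array([ 0.4549, -0.124 ]), 120, np.float64(0.040497124147733876)) [ 0.4552 -0.1239] 0.02834284347602334
```

View pics/t5.png

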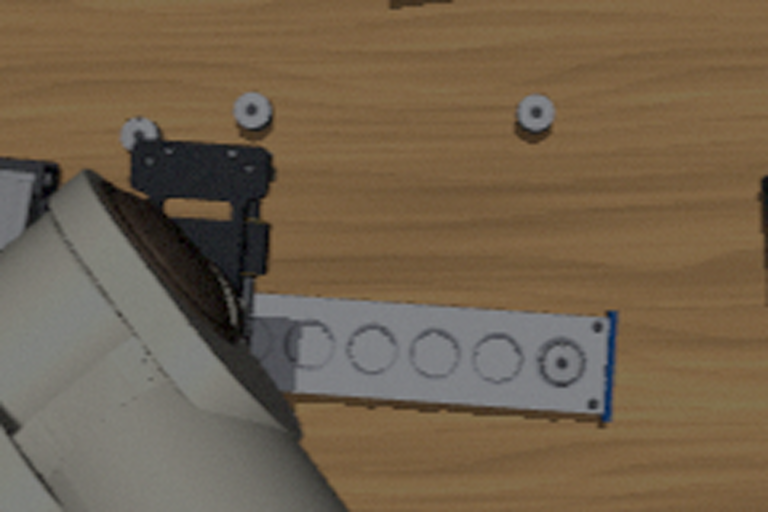

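The first roller is seated in the end pocket at crop (562,362), with its top at 40.5 mm. On to the others.

```bash
python3 - <<'E'
from h import *
Q=[((.639,-.111),-.023),((.6446,.0986),.023),((.6280,.182),.115)]
for i,(g,s) in enumerate(Q):
    arm.movep([.45,-.05 if g[1]>0 else .05,.15],OG)
    if not place(g,s): break
arm.movep([.5,-.3,.3],OG)
p,d=capture('top'); save('t6.png',p); C=cloud('top',d)
for s in(-.115,-.023,.023,.115):
    t=pocket(s)-B; print(s,circ(region(C,t,.02,.033,.048)),t)
p,d=capture('scene'); save('s6.png',p)
E
```

```text
seen (array([ 0.6388, -0.1107]), 13.763849258422852, array([ 0.6384, -0.1107]), 108, np.float64(0.02637425847493713))
w 0.027012427642090792
f 0 0 0.739695588768919 0.036302740120893434
f end [ 0.383  -0.3162  0.5936] [ 0.4646 -0.0303  0.0318]
t 37.0833
seen (array([0.6449, 0.0989]), 14.043484687805176, array([0.6448, 0.0984]), 109, np.float64(0.02648634885523804))
w 0.026829328930350085
f 0 0 -0.07191605088812447 0.03630307453890419
f end [ 0.4124  0.1503 -0.8671] [0.4686 0.0155 0.0318]
t 43.8917
seen (array([0.6283, 0.1821]), 13.573192596435547, array([0.6281, 0.182 ]), 109, np.float64(0.02540318360362459))
w 0.02696002015789799
f 0 0 0.5739668990351187 0.03630547348799089
f end [-0.564  -0.0797 -0.2215] [0.4766 0.1071 0.0318]
t 50.8667
-0.115 (array([ 0.4545, -0.1205]), 16.618833541870117, array([ 0.4553, -0.1234]), 116, np.float64(0.040003210710817805)) [ 0.4552 -0.1239]
-0.023 (array([ 0.4605, -0.0309]), 13.558871269226074, array([ 0.4605, -0.031 ]), 114, np.float64(0.040543548796114104)) [ 0.4632 -0.0322]
0.023 (array([0.4697, 0.0155]), 16.220500946044922, array([0.4673, 0.0137]), 112, np.float64(0.04014996314826691)) [0.4672 0.0136]
0.115 (array([0.472 , 0.1057]), 16.740089416503906, array([0.4752, 0.1051]), 118, np.float64(0.04048422774380822)) [0.4752 0.1053]
```

View pics/t6.png

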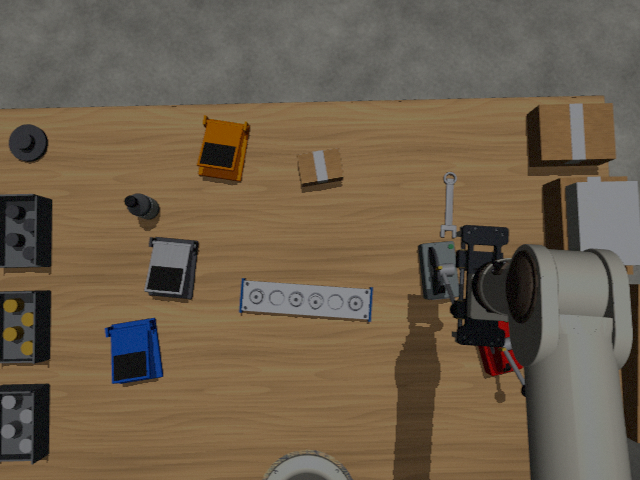

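All four rollers are seated, with tops at 40.0–40.5 mm and pocket offsets under 3 mm. Next is the lever to the tab, in two stages with a check between.

```bash
python3 - <<'E'
from h import *
O=[np.pi,0,YR]
p,d,a,k=lever_angle('scene'); print('lever before',a,k)
effector.grip(0.0,20)
arm.movep(regpt(-.14,0,.24),O)
arm.move_straight(regpt(-.14,0,.132),feed=.15); f0=F()
x=-.14
while x<-.032:
    x+=.012; arm.move_straight(regpt(x,0,.132),feed=.08); print(round(x,3),(F()-f0)@UR)
arm.sleep(.2)
p,d,a,k=lever_angle('scene'); print('lever',a,k); save('s7.png',p,(120,90,320,290),3)
print(status.observe()['t'])
E
```

```text
lever before 0.08159801004772804 127
-0.128 -1.2918849699087929
-0.116 -1.673529004305357
-0.104 -10.947155888051892
-0.092 -36.6233453334582
-0.08 -7.638926078045037
-0.068 -2.329683250006983
-0.056 -0.6347062596589547
-0.044 -0.2817898454988079
-0.032 -1.6252632310402217
-0.02 -1.8529259787804504
lever 0.8881248088965469 115
58.7417
```

View pics/s7.png

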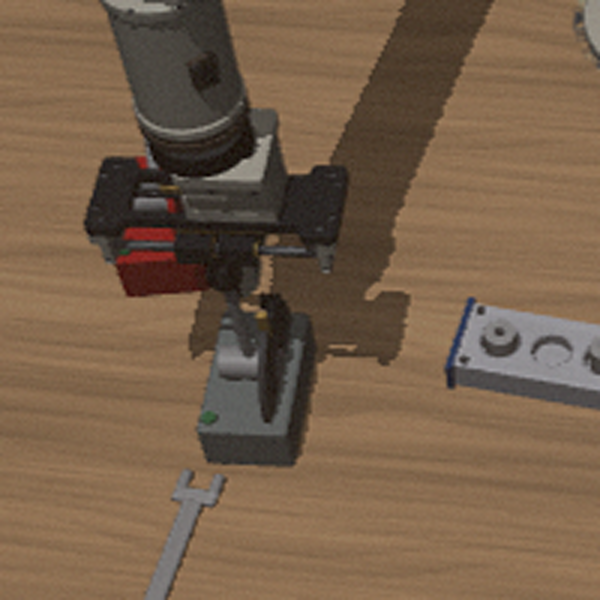

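```bash
python3 - <<'E'
from h import *
arm.move_straight(regpt(-.06,0,.132),feed=.1)
arm.move_straight(regpt(-.06,0,.24),feed=.2)
arm.movep([.45,.15,.3],[np.pi,0,0])
for n in('scene','top'):
    p,d,a,k=lever_angle(n); print('lever',n,a,k); 
    C=cloud(n,d); L=C-REG-np.array([*(B if n=='top' else -B),0])*-1
    lx=L@UR; ly=L@np.array([-np.sin(YR),np.cos(YR),0]); m=(abs(ly)<.02)&(abs(lx)<.1)&(C[...,2]>.155)&(C[...,2]<.21)
    Q=np.c_[lx[m],ly[m],C[...,2][m]]
    A=np.c_[2*Q,np.ones(len(Q))]; s=np.linalg.lstsq(A,(Q**2).sum(1),rcond=None)[0]; c=s[:3]; print('sphere',c,np.sqrt(s[3]+c@c),m.sum(), 'ang',np.arctan2(c[0],c[2]-.06)+np.pi/4)
    save(n[0]+'8.png',p)
    if n=='top':save('t8c.png',p,(380,220,540,340),5)
E
```

```text
lever scene 0.8869928267924639 124
sphere [ 0.005  -0.0001  0.1779] 0.01609246476952675 126 ang 0.8279142907155721
lever top 0.8163562393857215 151
sphere [0.0057 0.0001 0.183 ] 0.012561148279260696 151 ang 0.832109499262209
```

View pics/s8.png

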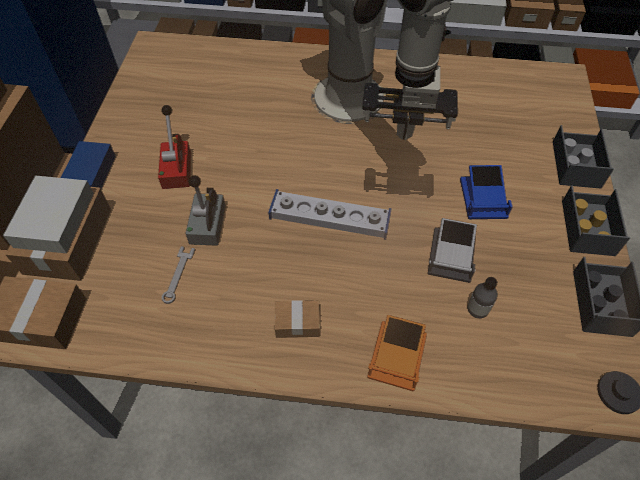

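View pics/t8c.png

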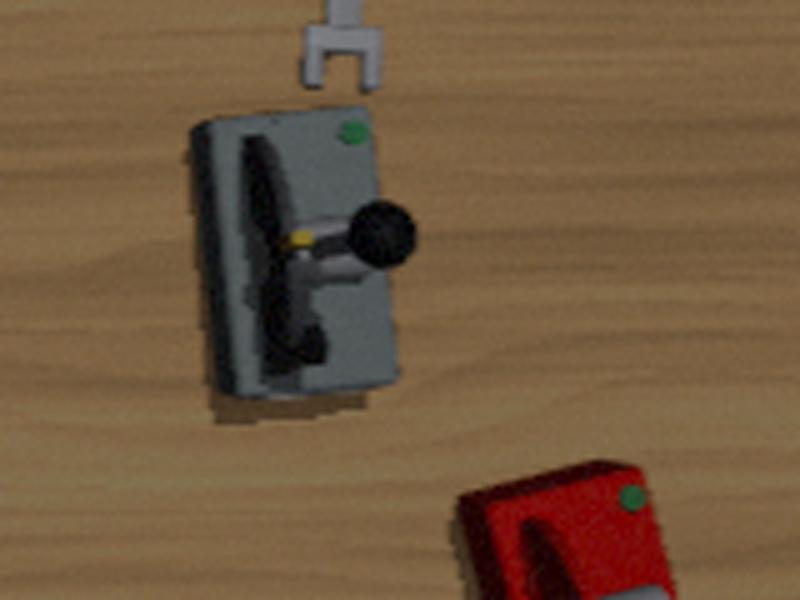

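The lever stands at about 0.83 rad, level with the brass tab at crop (300,238), inside the 0.763–0.983 window. Treadle next: press with shut fingers on the rubber while watching force.

```bash
python3 - <<'E'
from h import *
p,d=capture('top'); C=cloud('top',d)
for n in(-.115,-.023,.023,.115): print(circ(region(C,pocket(n)-B,.02,.033,.048))[3:])
# plate profile
P=region(C,(.55,.305),.1,.045,.08); print('plate>45mm',rect(P))
k=cut_out('top','treadle_base'); 
t=np.array([.518,.310]); O=[np.pi,0,-.117]
arm.movep([*t,.15],O); arm.move_straight([*t,.085],feed=.15); arm.sleep(.2); f0=F()
z=.075
while z>.034:
    arm.move_straight([*t,z],feed=.05); f=F()-f0; print(round(z,4),f, status.observe()['position'][2])
    if f[2]>22: break
    z-=.005 if z>.05 else .002
arm.sleep(.6); print(F()-f0,status.observe()['position'])
p,d=capture('scene'); save('s9.png',p,(380,150,580,300),4); C=cloud('scene',d)
arm.move_straight([*t,.12],feed=.12); arm.sleep(.3)
arm.movep([.4,.0,.35],[np.pi,0,0])
p,d=capture('scene'); save('s10.png',p); 
for n in('scene','top'):
    p,d,a,k=lever_angle(n); print(n,a)
print(status.observe()['t'])
E
```

```text
(115, np.float64(0.0408383770612788))
(112, np.float64(0.04061768441585434))
(109, np.float64(0.04041256810845306))
(74, np.float64(0.040452973120940094))
plate>45mm (array([0.5508, 0.3049]), (104.57499694824219, 124.74665069580078), 83.3189468383789)
0.075 [0.1567 0.7136 0.0715] 0.07444714396233194
0.07 [ 0.0199 -0.3417 -0.0916] 0.06953011931424802
0.065 [1.1367 0.5667 2.7388] 0.06534466211187835
0.06 [-0.0182  2.2221  4.4899] 0.06052872698042623
0.055 [-0.1984  2.0015  5.6181] 0.0555942303228385
0.05 [-1.2892  1.6822  6.3417] 0.05065053228413365
0.048 [-1.6723  1.5149  6.3772] 0.04881108424077871
0.046 [-1.5463  2.2804  7.9381] 0.04680135558459382
0.044 [-2.2708  1.8234  8.1452] 0.04480705436470941
0.042 [-2.7661  1.4205  8.5523] 0.042823592031884225
0.04 [-3.8028  1.7857  9.2144] 0.04087409046773231
0.038 [-6.1991  0.3616 18.236 ] 0.04006757515188522
0.036 [-9.6241 -3.4509 30.9341] 0.03968411928314254
[-9.7742 -3.4104 31.1612] [0.5171 0.3112 0.0397]
scene 0.8852400268446454
top 0.817238008114254
70.6917
```

View pics/s9.png

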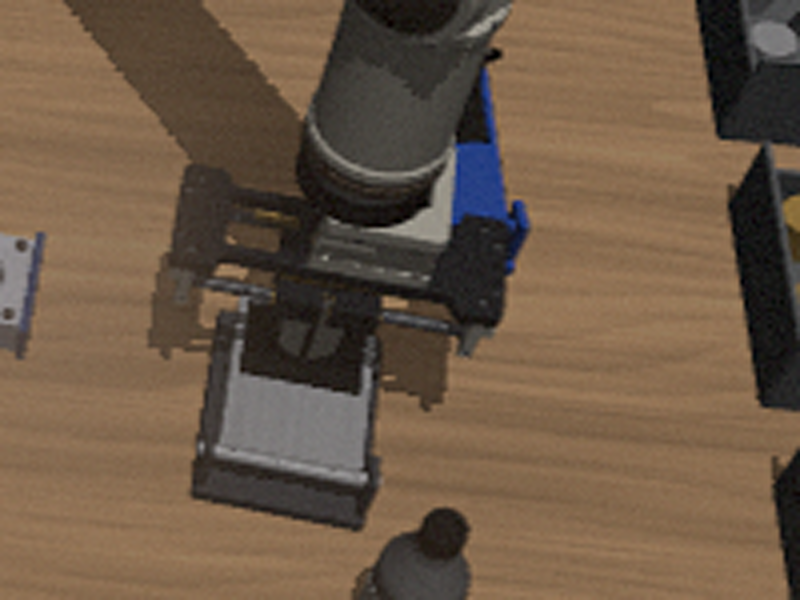

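View pics/s10.png

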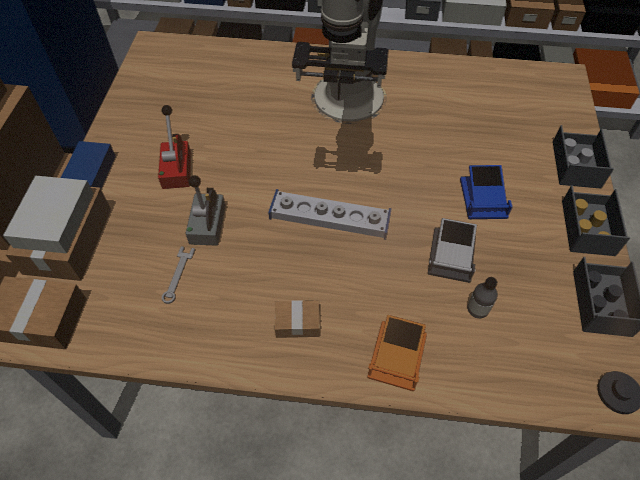

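The treadle reached its hard stop at z = 0.040 with 31 N, was held for 0.6 s, and came back up. The lever stayed put. Now the lever goes back to idle, then final checks.

```bash
python3 - <<'E'
from h import *
O=[np.pi,0,YR]
arm.movep([.5,-.2,.33],O)
arm.movep(regpt(.08,0,.24),O)
arm.move_straight(regpt(.08,0,.13),feed=.15); arm.sleep(.1); f0=F()
arm.move_straight(regpt(-.03,0,.13),feed=.08)
x=-.03
while x>-.062:
    x-=.004; arm.move_straight(regpt(x,0,.13),feed=.06); f=F()-f0; print(round(x,3),f)
    if f@UR>6: break
arm.move_straight(regpt(-.03,0,.13),feed=.1)
arm.move_straight(regpt(-.03,0,.24),feed=.2)
arm.movep([.42,.1,.35],[np.pi,0,0])
for n in('scene','top'):
    p,d,a,k=lever_angle(n); print(n,a); save(n+'11.png',p)
    C=cloud(n,d); b=B if n=='top' else -B
    for s in(-.115,-.023,.023,.115):
        r=region(C,pocket(s)-b,.02,.033,.048); print(s, r.mean(0)[:2]+b-pocket(s) if len(r) else None,len(r),np.median(r[:,2]) if len(r) else 0)
    print('treadle pad',np.median(region(C,np.array([.518,.31])-b,.01,.03,.09)[:,2]))
print(status.observe()['t'])
E
```

```text
-0.034 [ 2.4984 -0.5037  0.7305]
-0.038 [ 1.0998 -1.3466  1.273 ]
-0.042 [ 1.9514 -1.1244  0.8594]
-0.046 [ 1.2386 -1.2043  0.4675]
-0.05 [ 1.1368 -0.0786  0.7415]
-0.054 [ 2.5954 -0.8259  2.0655]
-0.058 [7.4047 0.161  1.635 ]
scene 0.08367584612203216
-0.115 [0.0013 0.001 ] 90 0.04044289667466605
-0.023 [-0.0016  0.002 ] 82 0.041229640608991036
0.023 [0.0005 0.0008] 88 0.039972100408585676
0.115 [0.0007 0.0002] 95 0.040165680986497865
treadle pad 0.06672748655587135
top 0.0567312547365062
-0.115 [0.0002 0.0002] 113 0.04024776226340787
-0.023 [-0.0026  0.0012] 113 0.040825118113583025
0.023 [0.0001 0.0001] 110 0.04027478726136413
0.115 [0.0001 0.0001] 115 0.04044623006088388
treadle pad 0.0650122283922373
79.4583
```

View pics/scene11.png

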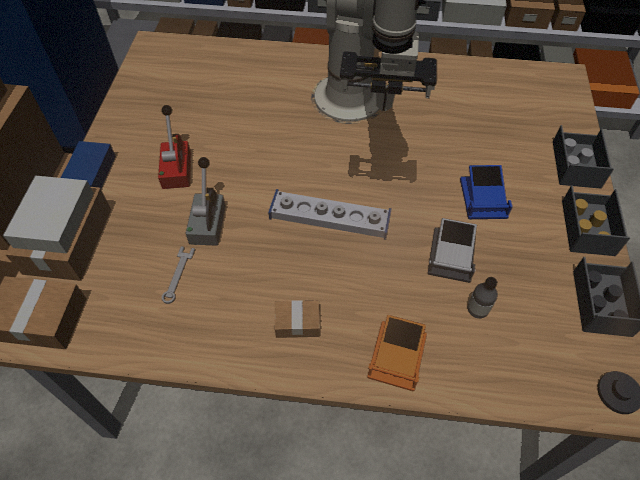

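View pics/top11.png

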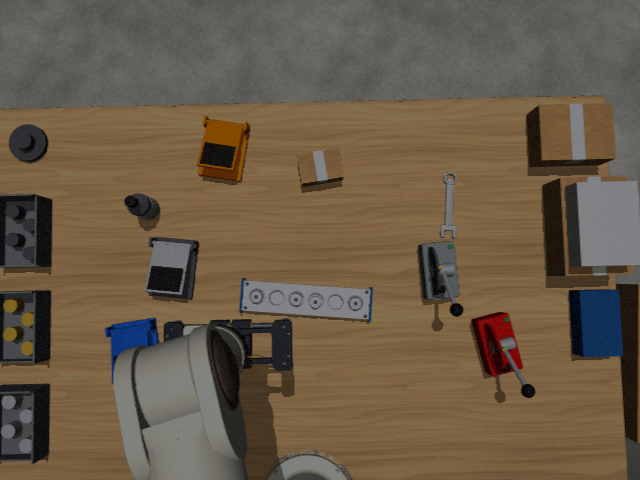

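Both images show the lever leaning fully to the idle stop (knob at scene (204,162), top (457,310)). Four rollers are in pockets, the treadle is up, the bystanders are where they were, and the arm is clear. Handing in.

```bash
python3 - <<'E'
from h import *
arm.sleep(.3); ticket.hand_in(); print(status.observe()['t'])
E
```

```text
the job is handed in; nothing more can be done
the job is handed in; nothing more can be done
```

I did every step in order and handed the job in at about 80 s; no verdict is reported.

- **Lever to idle:** I pushed it back until it met its stop, which gave 7 N.
- **Rollers:** four were present, and all four went into pockets.
- **Lever at the tab:** it stood at about 0.83 rad, inside the allowed 0.763–0.983.
- **Treadle:** pressed until it hit its hard stop (fingertips at 40 mm, 31 N), held for 0.6 s, then released.
- **Lever back to idle:** I pushed it to the stop again, which gave 7 N.

**Last checks:**
- All roller tops stood 40–41 mm above the bench, as they should when fully seated.
- Three rollers were within 2 mm of their pocket centres. The fourth leans to one side of its pocket at about 2.9 mm, against the 5 mm allowed.
- The treadle pad was up at about 65 mm.
- The oil bottle, carton and spanner looked unmoved in the images, and the arm was clear of everything.

**What disagreed or stood out:**
- **Cameras:** they differed by about 4 mm. I calibrated this against a gripped roller, and the true position was midway between them.
- **Idle angle:** the images read 0.06–0.08 rad, under the 0.1 limit. They probably read high because they see the lever's upper surface, and the contact force shows it was on the stop.
- **Force spike:** the fingers reached about 37 N for a moment when they first pushed the ball away from idle. That is close to the 40 N limit for the arm and gripper body, though it was the fingers that touched.

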